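# Switch on the microscope lamp

### The job

Switch on the microscope lamp: on the grey box that carries the round dimmer knob, flip the steel toggle lever over its click so that it leans towards the knob and stays there. Leave the switch on the other grey box, the one with vent slots and no knob, as it is.

Things in the scene. Friction and masses are not known exactly. Their poses are not given: they have to be found in the camera images.
- lamp_box: Fixed grey box 150 (x) by 80 (y) by 45 mm high; origin: centre of underside. On top, at x = +45, y = 0 mm: round black dimmer knob, 44 mm wide, top at z = 64. Toggle pivot at x = -25, y = 0, z = 50 mm, in a black bezel 56 by 36 mm; collar 18 mm wide, top at z = 52. Steel lever: 55 mm long from the pivot, 7 mm thick at foot, 14 near its end; swings in the box's x-z plane.
- lamp_toggle (a joint): Lamp lever angle. 0 = off: leans 0.4 rad to box -x, away from the knob (free end 21 mm behind the pivot, z = 101 mm). 0.4 = upright. 0.8 = on: leans 0.4 rad to +x, to the knob. Snap-over spring: pushes to the nearer end; about 5 N sideways near the free end starts it, less is needed nearer upright; past upright it snaps over by itself and stays. Starts off.
- fan_box: The other fixed grey box: same size, origin, axes, and the same toggle at the same place, but five dark vent slots across its top (x = +22 to +62 mm) instead of a knob. Not to be switched.
- fan_toggle (a joint): Lever angle of the other box's toggle, same meaning: 0 = off, leaning away from the vent slots; 0.8 = on. Starts off and must stay off.

How it is judged:
At the end, for the whole second after the job is handed in: The lamp box's lever rests snapped over towards the dimmer knob (joint above 0.65 rad of 0.8) and the other box's lever is still off (below 0.15 rad) (value of joint lamp_toggle above 0.65 rad and value of joint fan_toggle below 0.15 rad); the robot touches nothing.
It fails at once if the other box's switch is flipped (value of joint fan_toggle above 0.4 rad).
It also fails if it takes over 32 s, if anything falls off the work surface, if the arm or the gripper's body presses on something with over 40 N, if the wrist force passes 120 N, or if a joint passes its speed limit or range.

### The arm

A 6-joint arm with a two-finger parallel gripper is mounted at the origin on the work surface. World frame = base frame: x ahead of the robot, y to its left, z up, the work surface at z = 0. Lengths are in m, angles in rad, forces in N, time in s.
With the tool pointing down it reaches from about 0.3 to 0.75 m from the base axis. Payload 8.5 kg.
Tool frame: the origin (TCP) lies where the fingers leave the gripper's body, on its centre line; the fingertips stand 64 mm ahead of it and the grasp point (between the pads) lies 45 mm ahead of it (env.tips_ahead is the distance from the TCP to the fingertips, in m); z points along the fingers, y is the line along which they close (so a half turn about z gives the same grasp; the last joint's range is limited). The gripper opens to 88 mm and grips with 3 to 60 N. Pads are 18 mm wide; open, the fingers measure 123 mm over their backs; the gripper's body (75 mm by 187 mm) begins 45 mm behind the grasp point.
Start: joints at [1.042, 0.381, 1.297, -0, 1.464, -0.215], TCP at [0.17, 0.523, 0.303] pointing down, gripper open.
Joint ranges: [-3.11, 3.11], [-0.89, 2.33], [0.22, 2.48], [-1.42, 4.56], [0.17, 2.85], [-2.88, 2.88]. Speed limits (rad/s): [2.39, 2.39, 3.14, 3.14, 3.14, 3.14].

### API

Orientations are given as a 3x3 rotation matrix whose columns are the frame's x, y, z axes.
In Python, from cell import env, status, capture gives the robot as it stands (env), with the cameras as plain functions and the readings (status).
- The arm moves only by the tool nudge_tcp, called after "Call:" as name([rows], argument=value, ...), one row to a line, values as JSON. Schema: {"type":"object","properties":{"deltas":{"type":"array","items":{"type":"array","items":{"type":"array","items":{"type":"number"},"minItems":6,"maxItems":6},"minItems":1,"maxItems":10},"minItems":1,"maxItems":1},"jaw":{"type":"number"},"clamp_n":{"type":"number"},"only":{"type":"string"},"quiet":{"type":"boolean"},"lines":{"type":"string"}},"required":["deltas"],"additionalProperties":false}. deltas is a list that holds a single list of rows (three levels of brackets), with 1 to 10 rows, each of 6 numbers: dx, dy, dz in a scale on which 1.0 is 0.8 m, then a rotation vector rx, ry, rz in parts of the range, where 1.0 means pi/2 rad; each row is the pose to reach, as a shift and turn from the pose commanded when the call began, along the tool's axes at that moment; what a row does not reach only later rows make up. A row lasts 1/12 s, in which the tool goes at most 0.0417 m and 0.125 rad, less where a joint would pass 70% of its speed; a pose out of reach is approached as far as the arm can. jaw is the finger opening in m, set as the call begins (left out keeps the last). The fingers move at their own pace and stop on an object; clamp_n is the grip in N (left out, the last holds). Time passes only in rows, so rows that do not move let the fingers close. The tool returns the time, the measured TCP pose, the force, the opening and the grip force at its end. only (a regular expression) keeps the lines of the reply that match it, lines (a string "A,B") keeps lines A to B, and quiet returns only ok. Input that does not fit is refused with a message, and nothing moves.
- status.sense(): the state, without advancing time (a new reading comes with each control period).
- capture(name): name is "scene" or "top" or "wrist"; returns a dict with "frame" (420x560x3 uint8, red, green, blue), "fx", "fy", "cx", "cy" (pixels), "k1" (the pictures are not rectified: a ray, as slopes to the right and down, at radius r is drawn at 1 + k1 r^2 times it, then the intrinsics apply), "extrinsics" (4x4, takes a point from camera to world coordinates). Camera axes: x right, y up, looking along -z (the intrinsics and any distortion apply to the point x, -y, -z); pixel columns grow to the right and rows downward; lengths in m; the calibration is good to about 2 mm. A picture is of the moment at which its call begins. There is no depth.
- env.hand_in(): hands the job in; it is judged then, once.
The state is a dict: "time_s": time; "qpos": joint angles; "joint_vel": joint speeds; "joint_torque": joint torques, N m; "tcp_pos": TCP position; "eef_rot": TCP orientation; "wrist_force": force on the tool from outside, world axes, zero at the start; "wrist_torque": the same for the moment, N m; "opening": finger opening in m; "finger_force": force on a finger pad.
Only numpy, scipy, OpenCV 4.12 (cv2) and the standard library are available. Lean on these libraries where they do the work, as an engineer would, in place of code of your own. Each camera call takes 0.05 s, during which the arm holds its last target. There are 200 camera calls.

## Working session

There is one attempt and no reset: what is moved stays moved. The work goes in short steps, Python scripts to look and compute and a tool call to move; the robot and the scene stay as the last step left them, time stands still between calls to the robot, and variables do not carry over. Pictures are saved under pics/ and viewed, at most 10 in all, crops included, and the job is handed in when it is done.

```bash
ls; mkdir -p pics
```

Run:
```python
from cell import env, status, capture
import cv2, numpy as np, pickle
d={}
for n in ("scene","top"):
    c=capture(n); d[n]=c; cv2.imwrite(f"pics/{n}0.png",c["frame"][:,:,::-1])
    print(n,c["fx"],c["fy"],c["cx"],c["cy"],c["k1"]);print(np.round(c["extrinsics"],3))
pickle.dump(d,open("c0.pkl","wb"))
s=status.sense();print(s["time_s"],s["tcp_pos"],s["eef_rot"])
```

```text
cell.py
pics
scene 458.38527181395267 458.38527181395267 279.87567199724896 208.6685296132243 -0.07604106383649607
[[-0.384 -0.762  0.521  0.953]
 [ 0.923 -0.325  0.205  0.137]
 [ 0.013  0.559  0.829  0.676]
 [ 0.     0.     0.     1.   ]]
top 449.58296957033434 449.58296957033434 277.10157766799426 210.08173986348268 -0.13841416795920367
[[-0.005  0.993 -0.119  0.437]
 [-1.    -0.005  0.004  0.004]
 [ 0.003  0.119  0.993  0.924]
 [ 0.     0.     0.     1.   ]]
0.1 [0.16968041 0.52299103 0.30220211] [[-9.51180902e-01  3.08633230e-01 -6.49465810e-04]
 [ 3.08633799e-01  9.51180255e-01 -1.14066381e-03]
 [ 2.65712298e-04 -1.28542474e-03 -9.99999139e-01]]
```

View pics/top0.png

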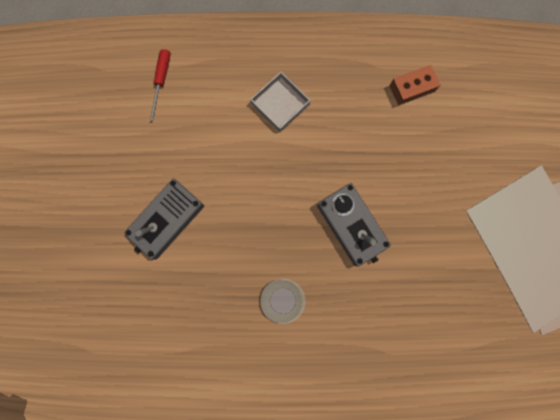

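View pics/scene0.png

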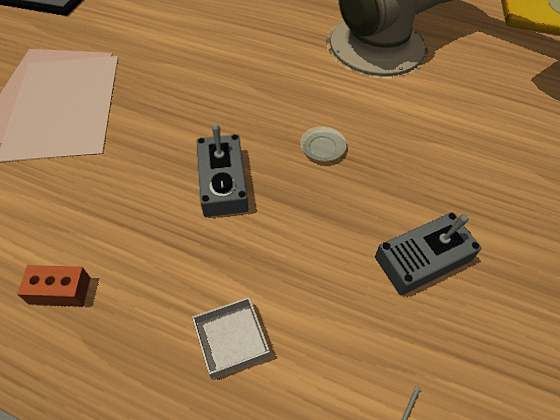

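Top view: lamp box on the right (knob ≈ (344,205), toggle ≈ (362,235), lever towards (373,240)); fan box on the left (vents, toggle ≈ (152,228)). I'll zoom in to measure more precisely.

Run:
```python
import cv2,pickle
d=pickle.load(open("c0.pkl","rb"))
a=d["top"]["frame"][170:280,300:410,::-1]; b=d["scene"]["frame"][115:225,170:280,::-1]
o=cv2.hconcat([cv2.resize(i,(400,400),interpolation=cv2.INTER_CUBIC) for i in (a,b)])
cv2.imwrite("pics/crop.png",o)
```

```text
(no output)
```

View pics/crop.png

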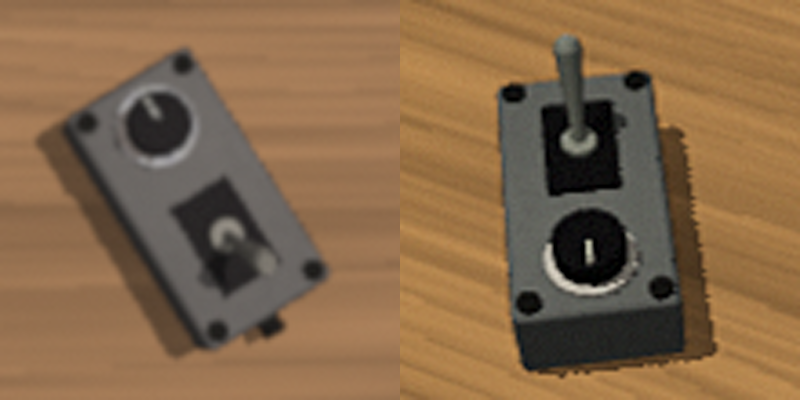

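The crop shows screws, knob, collar and lever tip clearly in both views. Left (top): collar (226,235), knob (158,121). Right (scene): collar (178,142), knob (190,247).

Create h.py:
```python
import numpy as np,cv2
def ray(c,uv):
    K=np.array([[c["fx"],0,c["cx"]],[0,c["fy"],c["cy"]],[0,0,1]])
    p=cv2.undistortPoints(np.array(uv,float).reshape(-1,1,2),K,np.array([c["k1"],0,0,0,0]))[:,0]
    E=c["extrinsics"]; return E[:3,3], np.c_[p[:,0],-p[:,1],-np.ones(len(p))]@E[:3,:3].T
def atz(c,uv,z):
    o,d=ray(c,uv); return o+d*((np.array(z)-o[2])/d[:,2])[:,None]
```

Run:
```python
from h import *; import pickle
d=pickle.load(open("c0.pkl","rb"))
P={"top":([300,170],[(226,235),(158,121),(87,122),(182,63),(314,270),(217,331)],(262,262)),
"scene":([170,115],[(178,142),(190,247),(129,303),(260,288),(236,80),(113,93)],(168,45))}
f=lambda p,o:(np.array(p,float)+.5)/(400/110)-.5+o
R=[]
for n,(o,p,t) in P.items():
    W=atz(d[n],f(p,o),[.052,.064]+[.046]*4); print(n);print(W.round(4)); print("centre",W[2:].mean(0).round(4))
    v=W[1]-W[0];print("collar-knob",np.linalg.norm(v[:2]),np.arctan2(v[1],v[0]))
    print("screw axis",np.arctan2(*((W[2]+W[3]-W[4]-W[5])[1::-1])))
    R.append(ray(d[n],f(t,o)))
(o1,d1),(o2,d2)=R
s=np.linalg.lstsq(np.c_[d1[0],-d2[0]],o2-o1,rcond=None)[0]
print("tip",o1+s[0]*d1[0],o2+s[1]*d2[0])
```

```text
top
[[ 0.4928 -0.1645  0.052 ]
 [ 0.5531 -0.1272  0.064 ]
 [ 0.5552 -0.0912  0.046 ]
 [ 0.5875 -0.144   0.046 ]
 [ 0.4739 -0.2134  0.046 ]
 [ 0.4416 -0.1595  0.046 ]]
centre [ 0.5145 -0.152   0.046 ]
collar-knob 0.07083307112290231 0.5534621611462393
screw axis 0.5450123048482134
scene
[[ 0.4942 -0.1637  0.052 ]
 [ 0.5576 -0.124   0.064 ]
 [ 0.5862 -0.143   0.046 ]
 [ 0.5547 -0.0909  0.046 ]
 [ 0.441  -0.1583  0.046 ]
 [ 0.4735 -0.2119  0.046 ]]
centre [ 0.5138 -0.151   0.046 ]
collar-knob 0.07482532645665962 0.5596044755843163
screw axis 0.5418820333807794
tip [ 0.47599187 -0.1736695   0.09841826] [ 0.47589475 -0.17340628  0.09835713]
```

Both views agree: box centre (0.514,-0.151), yaw 0.545, pivot (0.493,-0.1645), and the lever tip at z≈0.098, as expected. I'll push with closed fingers from behind, tool x along box +x. First comes the transit at height.

The manual's scale: shifts go in shares of 0.8 m and turns go in shares of pi/2 rad. Converting my numbers, -0.338 m / 0.8 = -0.4225, -0.23 m / 0.8 = -0.2875, 1.2 rad / 1.5708 = 0.7639.

Call:
nudge_tcp([
  [[-0.4225, -0.2875, 0, 0, 0, 0.7639], [-0.4225, -0.2875, 0, 0, 0, 0.7639], [-0.4225, -0.2875, 0, 0, 0, 0.7639], [-0.4225, -0.2875, 0, 0, 0, 0.7639], [-0.4225, -0.2875, 0, 0, 0, 0.7639], [-0.4225, -0.2875, 0, 0, 0, 0.7639], [-0.4225, -0.2875, 0, 0, 0, 0.7639], [-0.4225, -0.2875, 0, 0, 0, 0.7639], [-0.4225, -0.2875, 0, 0, 0, 0.7639], [-0.4225, -0.2875, 0, 0, 0, 0.7639]],
], jaw=0, clamp_n=10)

```text
time_s: 0.93
tcp_pos: [0.4215, 0.1976, 0.3026]
eef_rot: [[-0.049, 0.999, -0.0], [0.999, 0.049, -0.0], [-0.0, -0.0, -1.0]]
wrist_force: [1.5, 0.1, -0.0]
opening: 0.0235
finger_force: 0.0
```

Create goal.py:
```python
import sys,numpy as np
from cell import env, status, capture
from scipy.spatial.transform import Rotation as R
# a: offset along box x from pivot, z: tip height
a,z=map(float,sys.argv[1:3]); s=status.sense(); u=np.array([np.cos(.545),np.sin(.545),0])
g=np.array([.4928,-.1645,z+env.tips_ahead])+a*u; T=np.array(s["eef_rot"])
G=np.c_[u,[u[1],-u[0],0],[0,0,-1]]
print("d",(T.T@(g-s["tcp_pos"])).round(4),"rot",R.from_matrix(T.T@G).as_rotvec().round(3),s["time_s"],s["opening"],np.round(s["qpos"],2),np.round(s["wrist_force"],1))
```

```bash
python3 goal.py -0.08 0.2
```

```text
d [-0.4033 -0.017   0.0387] rot [-0.     0.     1.075] 0.9333 0.023484972142106732 [ 0.18  0.23  1.52 -0.    1.39  0.13] [ 1.5  0.1 -0. ]
```

In the tool's units: -0.403 m / 0.8 = -0.5038, 0.038 m / 0.8 = 0.0475, 1.075 rad / 1.5708 = 0.6844.

Call:
nudge_tcp([
  [[-0.5038, -0.0213, 0.0475, 0, 0, 0.6844], [-0.5038, -0.0213, 0.0475, 0, 0, 0.6844], [-0.5038, -0.0213, 0.0475, 0, 0, 0.6844], [-0.5038, -0.0213, 0.0475, 0, 0, 0.6844], [-0.5038, -0.0213, 0.0475, 0, 0, 0.6844], [-0.5038, -0.0213, 0.0475, 0, 0, 0.6844], [-0.5038, -0.0213, 0.0475, 0, 0, 0.6844], [-0.5038, -0.0213, 0.0475, 0, 0, 0.6844], [-0.5038, -0.0213, 0.0475, 0, 0, 0.6844], [-0.5038, -0.0213, 0.0475, 0, 0, 0.6844]],
])

```text
time_s: 1.77
tcp_pos: [0.4257, -0.2064, 0.2642]
eef_rot: [[0.854, 0.52, -0.0], [0.52, -0.854, -0.0], [-0.0, -0.0, -1.0]]
wrist_force: [0.5, 0.7, 0.4]
opening: 0.0004
finger_force: 0.0
```

Call:
nudge_tcp([
  [[0, 0, 0, 0, 0, 0], [0, 0, 0, 0, 0, 0]],
])

```text
time_s: 1.93
tcp_pos: [0.4259, -0.2043, 0.2641]
eef_rot: [[0.852, 0.523, -0.001], [0.523, -0.852, 0.001], [-0.0, -0.001, -1.0]]
wrist_force: [0.3, 0.2, -0.4]
opening: 0.0005
finger_force: 0.0
```

```bash
python3 goal.py -0.06 0.08
```

```text
d [0.0178 0.0009 0.1201] rot [-0.001  0.     0.005] 1.9333 0.0005329819171514016 [-0.7   0.28  1.57  0.    1.29  0.32] [ 0.3  0.2 -0.4]
```

In the tool's units: 0.12 m / 0.8 = 0.15, 0.08 m / 0.8 = 0.1.

Call:
nudge_tcp([
  [[0.0225, 0.0013, 0.05, 0, 0, 0], [0.0225, 0.0013, 0.1, 0, 0, 0], [0.0225, 0.0013, 0.15, 0, 0, 0], [0.0225, 0.0013, 0.15, 0, 0, 0], [0.0225, 0.0013, 0.15, 0, 0, 0]],
])

```text
time_s: 2.35
tcp_pos: [0.4419, -0.1934, 0.1446]
eef_rot: [[0.85, 0.526, -0.003], [0.526, -0.85, 0.002], [-0.001, -0.003, -1.0]]
wrist_force: [-0.8, -0.1, -0.5]
opening: 0.0005
finger_force: 0.0
```

Call:
nudge_tcp([
  [[0.0125, 0, 0, 0, 0, 0], [0.0225, 0, 0, 0, 0, 0], [0.03, 0, 0, 0, 0, 0], [0.0375, 0, 0, 0, 0, 0], [0.045, 0, 0, 0, 0, 0], [0.0525, 0, 0, 0, 0, 0], [0.06, 0, 0, 0, 0, 0], [0.0663, 0, 0, 0, 0, 0], [0.0663, 0, 0, 0, 0, 0]],
])

```text
time_s: 3.1
tcp_pos: [0.488, -0.1663, 0.1446]
eef_rot: [[0.851, 0.526, 0.0], [0.526, -0.851, 0.0], [0.0, 0.0, -1.0]]
wrist_force: [0.0, 0.0, -0.8]
opening: 0.0003
finger_force: 0.0
```

```bash
python3 goal.py -0.08 0.08
```

Run:
```python
from cell import env, status, capture; import cv2
for n,o in (("top",(170,300)),("scene",(115,170))):
    f=capture(n)["frame"][:,:,::-1]; cv2.imwrite(f"pics/{n}1.png",f)
cv2.imwrite("pics/w1.png",cv2.resize(f[60:240,120:320],(600,540)))
```

```text
d [-0.075   0.0003  0.0006] rot [ 0.    -0.     0.009] 3.1 0.00032277799212629464 [-0.56  0.5   1.62  0.    1.02  0.46] [ 0.   0.  -0.8]
```

View pics/w1.png

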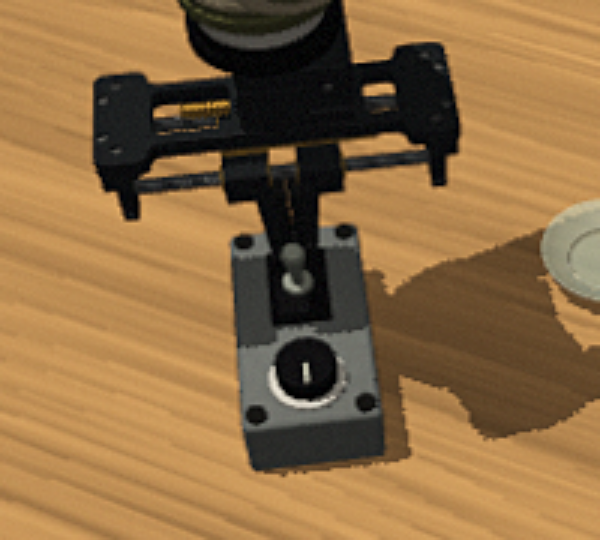

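The lever (ball at (293,255)) now looks foreshortened, leaning towards the knob, and there is no side force on the wrist. I'll back off, lift and check.

In the tool's units: -0.12 m / 0.8 = -0.15, -0.1 m / 0.8 = -0.125.

Call:
nudge_tcp([
  [[-0.025, 0, 0, 0, 0, 0], [-0.0625, 0, 0, 0, 0, 0], [-0.0938, 0, 0, 0, 0, 0], [-0.0938, 0, -0.05, 0, 0, 0], [-0.0938, 0, -0.1, 0, 0, 0], [-0.0938, 0, -0.15, 0, 0, 0], [-0.125, 0, -0.15, 0, 0, 0], [-0.15, 0, -0.15, 0, 0, 0], [-0.15, 0, -0.15, 0, 0, 0], [-0.15, 0, -0.15, 0, 0, 0]],
])

```text
time_s: 4.03
tcp_pos: [0.3846, -0.2301, 0.2648]
eef_rot: [[0.852, 0.523, 0.0], [0.523, -0.852, 0.0], [0.0, -0.0, -1.0]]
wrist_force: [-0.4, -0.4, -0.4]
opening: 0.0007
finger_force: 0.0
```

Run:
```python
from cell import env, status, capture; import cv2
f=capture("scene")["frame"][:,:,::-1]; g=capture("top")["frame"][:,:,::-1]
cv2.imwrite("pics/w2.png",cv2.hconcat([cv2.resize(f[115:225,170:280],(400,400)),cv2.resize(g[170:280,300:410],(400,400))]))
cv2.imwrite("pics/s2.png",f)
```

```text
(no output)
```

View pics/w2.png

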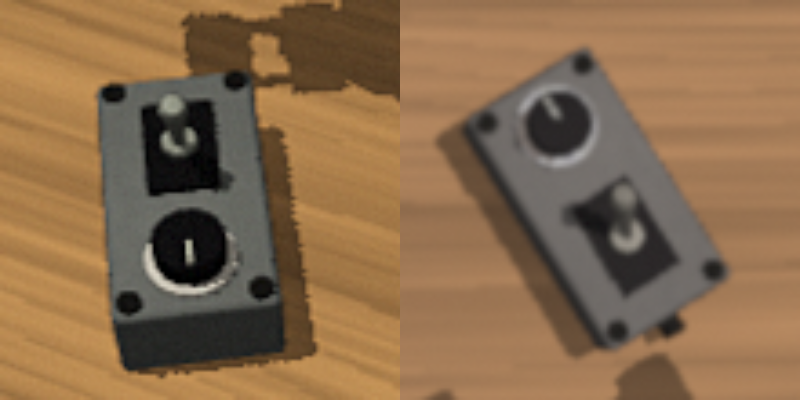

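View pics/s2.png

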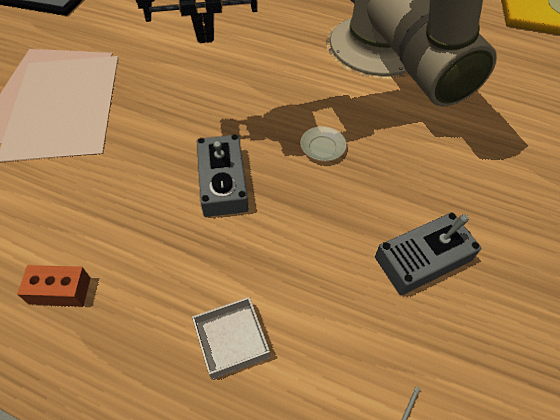

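The lever's free end in the top crop is at (624,195). The predicted offset from the collar for "on" is (-4,-41) px and I measure (-2,-40). The fan lever is unchanged and the arm is clear, so I'm handing in.

```bash
python3 -c "
from cell import env, status, capture
print(env.hand_in())"
```

```text
the job is handed in; nothing more can be done
None
```

The lamp lever is flipped over its click and rests leaning towards the knob, the fan switch still leans to off in the last picture, and the arm is clear; I handed the job in at about 4 s, and the hand-in returned no verdict.

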